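# Fit the camera tube to the microscope's photo port

## Task

Take the camera tube out of its cradle, stand it upright on the bench with its open mouth down and let go of it; then take it again and push it, mouth down, over the photo port on top of the microscope head, past the port's sprung balls, until it is fully home on the port's flange, and let go. Leave the other small things on the bench where they are.

Things in the scene. Friction and masses are not known exactly. Their poses are not given: they have to be found in the camera images.
- tube: bare aluminium camera tube, 0.14-0.26 kg, 90 mm long: round sleeve 44 mm outside diameter, 65 mm long, open at one end (the mouth: bore 34 mm diameter, 59 mm deep), with a closed solid neck, 30 mm diameter, 25 mm long, at the other. Origin: centre of the mouth; z along the axis from mouth to neck. It starts lying in the cradle; balance point about 50 mm from the mouth
- cradle: fixed low grey cradle, 70 x 36 x 26 mm, in which the tube lies with its axis level, 45 mm above the bench, neck towards the cradle's +x. Origin: centre of its underside; x along the rails. It is narrower than the tube, so fingers pass down on both sides of it.
- head: fixed white microscope head on a dark round foot: box 125 x 100 mm, top 100 mm above the bench, carrying the photo port; two slanting eyepiece tubes (62 mm apart) rise from its +x side, to 160 mm from the origin and 120 mm above the bench. Origin: under the foot's centre; z up, y left to right across the eyepieces
- port_nominal (a point): middle of the photo port's centring range, on the head's z axis, 106 mm above the bench: height of the seat (top of a 48 mm flange). The port itself, flange and spigot together, stands on a locked sideways slide, up to 14 mm to either side of here along the head's y; this offset is in no reading: look or feel for it
- spigot_nominal (a point): the port's upright round spigot, 31 mm diameter, its tapered tip (last 1.5 mm, down to 28 mm diameter) ending here, 142 mm above the bench, but off to the side with the port by the same unknown offset of up to 14 mm
- balls_nominal (a point): height, 120 mm above the bench, of two steel balls on springs, 2.5 mm proud of the spigot on its sides facing the head's +x and -x (offset with the port). Pushing the tube past them takes roughly 5 to 12 N downwards; then it slides to the seat with friction and stays
- eyepiece: bystander: loose black eyepiece standing at the far side, 36 mm diameter, 50 mm high; origin under its centre
- objective: bystander: loose steel objective standing on its thread, 26 mm diameter, 40 mm high; origin under its centre
- oil: bystander: small amber bottle, 32 mm diameter, 60 mm high; origin under its centre
- dish: bystander: clear dish, 60 mm diameter, 14 mm high; origin under its centre
- spacer: bystander: loose aluminium ring, 44 mm outside diameter, 20 mm high; origin under its centre
- driver: bystander: screwdriver 150 mm long lying at the far side
Mind the look-alikes: they are no part of the job. What is shaped like the tube but purple or red is not meant.

How it is judged:
By the outcome, as a careful person would: the job done as asked, in the order asked, and still so for the second after the job is handed in, with the robot touching nothing.
It also fails if it takes over 72 s, if anything falls off the work surface, if the arm or the gripper's body presses on something with over 40 N, if the wrist force passes 120 N, or if a joint passes its speed limit or range.

## Robot

A 7-joint arm with a two-finger parallel gripper is mounted at the origin on the work surface. World frame = base frame: x ahead of the robot, y to its left, z up, the work surface at z = 0. Lengths are in m, angles in rad, forces in N, time in s.
With the tool pointing down it reaches from about 0.35 to 0.9 m from the base axis. Payload 8.1 kg.
Tool frame: the origin (TCP) lies where the fingers leave the gripper's body, on its centre line; the fingertips stand 66 mm ahead of it and the grasp point (between the pads) lies 47 mm ahead of it (arm.tip_reach is the distance from the TCP to the fingertips, in m); z points along the fingers, y is the direction in which the jaws open and shut (so a half turn about z gives the same grasp; the last joint's range is limited). The gripper opens to 92 mm and grips with 3 to 60 N. Pads are 19 mm wide; open, the fingers measure 130 mm over their backs; the gripper's body (75 mm by 190 mm) begins 47 mm behind the grasp point.
Start: joints at [-1.348, 0.434, 0.025, 1.573, -0.012, 1.134, -0.075], TCP at [0.2, 0.592, 0.292] pointing down, gripper open.
Joint ranges: [-2.62, 2.62], [-0.44, 2.09], [-1.27, 1.32], [0.08, 2.57], [-1.32, 4.46], [0.12, 2], [-2.74, 2.74]. Speed limits (rad/s): [2.22, 2.22, 3.01, 3.01, 3.14, 3.14, 3.14].

## Interface

Orientations are given as a rotation vector (axis times angle).
In Python, from cell import arm gives the robot as it stands.
- The arm moves only by the tool carry_out, never from a script. Its argument "plan" is a list of rows, each a list of 5 numbers: the shift along the world's x, y, z in cm, then the turn about the world's z in rad, then the finger opening in cm, from 0 to 9.18. In form: [[tx, ty, tz, spin, fingers], ...]. A call has 1 to 20 rows; each row is the pose to reach, as a shift and turn from the pose measured when the call began; what a row does not reach only later rows make up. A row lasts 1/10 s, in which the tool goes at most 50 mm and 8.59 degrees, less where a joint would pass 70% of its speed; a pose out of reach is approached as far as the arm can. A call with a gripper value outside its range is refused whole. The fingers move at their own pace and stop on an object; "squeeze" is the grip in N (left out, the last holds). Time passes only in rows, so rows that repeat a pose let the fingers close. It gives the time, the measured TCP pose, the force and the opening at its end, in the units of the state.
- arm.observe(): the state, without advancing time (a new reading comes with each control period).
- arm.get_image(name): name is "scene" or "side" or "wrist"; returns (picture, depth): 384x512x3 uint8, red, green, blue; 384x512 float32, m along the optical axis (not along the pixel's ray), 0 where there is no reading.
- arm.get_calibration(name): a dict with "intrinsics" (3x3 intrinsics, pixels), "D" ([k1, k2, p1, p2, k3] as OpenCV has them; the pictures are not rectified), "rvec" (rotation vector, rad) and "tvec" (3), from world to camera coordinates, as OpenCV has them; the wrist camera has in their place "tool_from_camera" (4x4, takes a point from camera to tool coordinates, whose origin is the TCP and whose axes are the flange's). Camera axes: x right, y down, z forward; pixel columns grow to the right and rows downward; lengths in m; the calibration is good to about 2 mm. A picture is of the moment at which its call begins: read the wrist's pose just before it. get_calibration takes no time and is no camera call.
- arm.sign_off(): hands the job in, once; it reports no verdict.
The state is a dict: "clock": time; "joints": joint angles; "dq": joint speeds; "joint_efforts": joint torques, N m; "position": TCP position; "ee_rot": TCP orientation; "force": force on the tool from outside, world axes, zero at the start; "ft_torque": the same for the moment, N m; "width": opening from 0.0 (shut) to 1.0 (fully open).
Only numpy, scipy, OpenCV 4.12 (cv2) and the standard library are available. Lean on these libraries where they do the work, as an engineer would, in place of code of your own. Each camera call takes 0.05 s, during which the arm holds its last target. There are 200 camera calls.

## Working session

There is one attempt and no reset: what is moved stays moved. The work goes in short steps, Python scripts to look and compute and a tool call to move; the robot and the scene stay as the last step left them, time stands still between calls to the robot, and variables do not carry over. Pictures are saved under pics/ and viewed, about 8 in all and at most 12, crops included, and the job is handed in when it is done.

Besides the shell and the picture viewer there is one more tool, called after ">>>" as name([rows], argument=value, ...), one row to a line, values as JSON. carry_out: Moves the arm, as the interface text tells. Its arguments: {"type":"object","properties":{"plan":{"type":"array"},"squeeze":{"type":"number"}},"required":["plan"]}

```bash
mkdir -p pics; ls; python3 - <<'E'
from cell import arm
import cv2,numpy as np
print(arm.observe())
ims=[]
for n in("scene","side","wrist"):
    im,d=arm.get_image(n); np.savez(f"pics/{n}0.npz",im=im,d=d)
    c=arm.get_calibration(n); print(n,{k:np.round(v,4).tolist() for k,v in c.items()})
    ims.append(im[:,:,::-1])
cv2.imwrite("pics/a.png",ims[0]);cv2.imwrite("pics/b.png",ims[1])
E
```

```text
pics
{'clock': 0.0, 'joints': array([-1.34760311,  0.43518114,  0.02495698,  1.57406328, -0.01163596,
        1.13401607, -0.07508379]), 'dq': array([-1.47680848e-03, -1.41855922e-03,  4.00152205e-04,  9.83829811e-04,
       -8.13687907e-04, -1.15238336e-03,  9.47669627e-05]), 'joint_efforts': array([-1.17816533e-03, -6.67853451e+01,  9.84041020e-01, -3.14449561e+01,
       -6.07503718e-02,  4.31913813e-02,  1.84546111e-04]), 'position': array([0.19993631, 0.59173429, 0.29148378]), 'ee_rot': array([-5.09553824e-01, -3.09984131e+00,  2.38058124e-03]), 'force': array([-0.13676543, -0.8390026 ,  0.33693911]), 'ft_torque': array([-0.03348176,  0.02076275, -0.05113876]), 'width': 1.0027363243114713}
scene {'intrinsics': [[358.8472, 0.0, 264.8624], [0.0, 358.8472, 195.6706], [0.0, 0.0, 1.0]], 'D': [-0.0063, 0.0, 0.0, 0.0, 0.0], 'rvec': [1.4454, 1.7682, -1.018], 'tvec': [0.1392, -0.1913, 1.2353]}
side {'intrinsics': [[411.3298, 0.0, 256.6937], [0.0, 411.3298, 185.5938], [0.0, 0.0, 1.0]], 'D': [-0.1388, 0.0, 0.0, 0.0, 0.0], 'rvec': [0.824, -2.5424, 1.0989], 'tvec': [0.4962, 0.3318, 0.7213]}
wrist {'intrinsics': [[319.0295, 0.0, 258.0], [0.0, 319.0295, 194.3409], [0.0, 0.0, 1.0]], 'D': [-0.0508, 0.0, 0.0, 0.0, 0.0], 'tool_from_camera': [[-0.0002, -0.9672, -0.2539, 0.0692], [1.0, -0.0003, 0.0004, -0.0008], [-0.0005, -0.2539, 0.9672, -0.0928], [0.0, 0.0, 0.0, 1.0]]}
```

View pics/a.png

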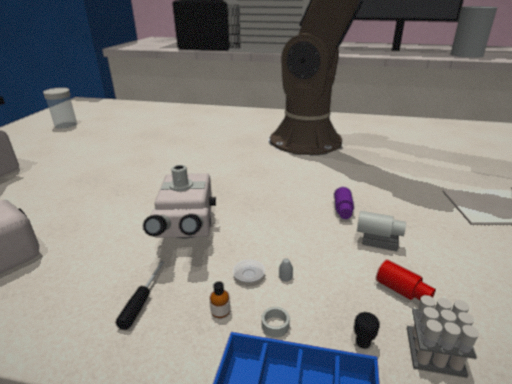

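View pics/b.png

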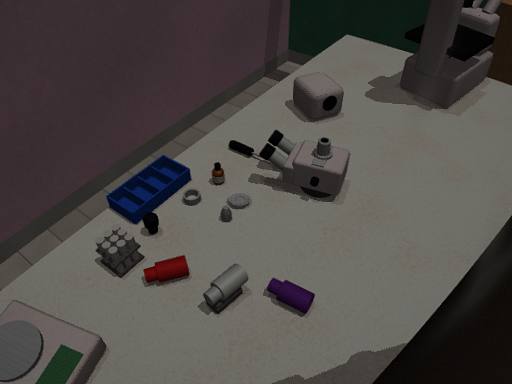

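The scene picture shows the silver tube on its cradle at about (382,226), with the neck to the right, and the head's port at (180,175). The side picture shows the tube at (226,287), with the neck towards (210,298), and the port at (323,147). Next I'll get rough positions from depth.

```bash
cat >h.py <<'E'
import numpy as np,cv2
from scipy.spatial.transform import Rotation as R
from cell import arm
def grab(n,tag):
    s=arm.observe(); im,d=arm.get_image(n); cv2.imwrite(f"pics/{tag}.png",im[:,:,::-1])
    return s,im,d
def pose(n,s):
    c=arm.get_calibration(n)
    if n=="wrist":
        T=np.array(c["tool_from_camera"]);W=np.eye(4);W[:3,:3]=R.from_rotvec(s["ee_rot"]).as_matrix();W[:3,3]=s["position"]
        return c,W@T
    M=np.eye(4);M[:3,:3]=R.from_rotvec(np.ravel(c["rvec"])).as_matrix();M[:3,3]=np.ravel(c["tvec"])
    return c,np.linalg.inv(M)
def rays(n,s,uv):
    c,T=pose(n,s);K=np.array(c["intrinsics"]);D=np.array(c["D"],float)
    p=cv2.undistortPoints(np.float64(uv).reshape(-1,1,2),K,D)[:,0]
    return T[:3,3],np.c_[p,np.ones(len(p))]@T[:3,:3].T
def onplane(n,s,uv,z):
    o,r=rays(n,s,uv); return o+r*((z-o[2])/r[:,2])[:,None]
def cloud(n,s,d):
    v,u=np.mgrid[:384,:512]; o,r=rays(n,s,np.c_[u.ravel(),v.ravel()])
    P=(o+r*d.ravel()[:,None]).reshape(384,512,3); P[d<=0]=np.nan; return P
def project(n,s,X):
    c,T=pose(n,s);M=np.linalg.inv(T)
    return cv2.projectPoints(np.float64(X).reshape(-1,1,3),cv2.Rodrigues(M[:3,:3])[0],M[:3,3],np.array(c["intrinsics"]),np.array(c["D"],float))[0][:,0]
E
python3 - <<'E'
from h import *
s=arm.observe()
for n,pts in(("scene",{"sleeve":(372,222),"neck":(398,229),"spig":(180,171),"headtop":(195,187),"bench":(300,300),"ep1":(155,226),"ep2":(191,225)}),("side",{"sleeve":(232,280),"neck":(213,296),"spig":(324,143),"headtop":(337,158),"bench":(300,240)})):
    f=np.load(f"pics/{n}0.npz");P=cloud(n,s,f["d"])
    for k,(u,v) in pts.items(): print(n,k,P[v,u].round(3))
    # tube region cloud
    for nm,(u0,v0,u1,v1) in {"tube":((350,205,412,245) if n=="scene" else (198,258,252,310)),"port":((170,160,192,182) if n=="scene" else (312,134,334,158))}.items():
        q=P[v0:v1,u0:u1].reshape(-1,3); 
        q=q[(q[:,2]>(.04 if nm=="tube" else .115))]
        if len(q)>5:
            m=q.mean(0); w,V=np.linalg.eigh(np.cov(q.T)); t=(q-m)@V[:,2]
            print(n,nm,len(q),m.round(3),V[:,2].round(3),np.percentile(t,[1,99]).round(3),np.nanpercentile(q,[2,50,98],axis=0).round(3).tolist())
E
```

```text
scene sleeve [0.557 0.185 0.058]
scene neck [0.559 0.235 0.05 ]
scene spig [ 0.574 -0.197  0.14 ]
scene headtop [ 0.567 -0.172  0.103]
scene bench [ 0.731  0.067 -0.   ]
scene ep1 [ 0.707 -0.192  0.099]
scene ep2 [ 0.692 -0.132  0.099]
scene tube 814 [0.555 0.201 0.056] [ 0.083  0.995 -0.055] [-0.042  0.046] [[0.535, 0.16, 0.041], [0.557, 0.2, 0.057], [0.565, 0.246, 0.067]]
scene port 256 [ 0.569 -0.203  0.133] [-0.402 -0.355  0.844] [-0.017  0.019] [[0.552, -0.219, 0.116], [0.571, -0.202, 0.134], [0.578, -0.191, 0.143]]
side sleeve [0.53  0.196 0.063]
side neck [0.539 0.243 0.058]
side spig [ 0.556 -0.196  0.142]
side headtop [ 0.523 -0.211  0.101]
side bench [ 0.5   -0.013 -0.   ]
side tube 913 [0.537 0.208 0.058] [-0.17  -0.982  0.085] [-0.045  0.044] [[0.518, 0.165, 0.042], [0.536, 0.208, 0.06], [0.559, 0.25, 0.068]]
side port 191 [ 0.558 -0.2    0.134] [ 0.193 -0.49   0.85 ] [-0.018  0.017] [[0.546, -0.218, 0.116], [0.557, -0.198, 0.137], [0.575, -0.19, 0.144]]
```

>>> carry_out([
  [34.5, -38.7, -2, -1.36, 9],
  [34.5, -38.7, -2, -1.36, 9],
  [34.5, -38.7, -2, -1.36, 9],
  [34.5, -38.7, -2, -1.36, 9],
  [34.5, -38.7, -2, -1.36, 9],
  [34.5, -38.7, -2, -1.36, 9],
  [34.5, -38.7, -2, -1.36, 9],
  [34.5, -38.7, -2, -1.36, 9],
  [34.5, -38.7, -2, -1.36, 9],
  [34.5, -38.7, -2, -1.36, 9],
  [34.5, -38.7, -2, -1.36, 9],
  [34.5, -38.7, -2, -1.36, 9],
  [34.5, -38.7, -2, -1.36, 9],
  [34.5, -38.7, -2, -1.36, 9],
  [34.5, -38.7, -2, -1.36, 9],
  [34.5, -38.7, -2, -1.36, 9],
])

```text
clock: 1.75
position: [0.5444, 0.206, 0.2717]
ee_rot: [-2.342, -2.092, 0.001]
force: [0.6, -0.2, -0.6]
width: 0.977
```

```bash
python3 - <<'E'
from h import *
s,im,d=grab("wrist","w1"); print(s["clock"],s["position"].round(4),R.from_rotvec(s["ee_rot"]).as_matrix().round(3).tolist())
P=cloud("wrist",s,d); np.savez("pics/w1.npz",P=P)
m=(P[...,2]>.05)&(P[...,2]<.075)&(abs(P[...,0]-.54)<.08)&(abs(P[...,1]-.205)<.07)
q=P[m]; mm=q.mean(0); w,V=np.linalg.eigh(np.cov(q[:,:2].T)); a=V[:,1]*np.sign(V[1,1])
print(len(q),mm.round(4),a.round(4),np.percentile(q,[1,50,99],axis=0).round(4).tolist())
t=(q[:,:2]-mm[:2])@a; h=(q[:,:2]-mm[:2])@[-a[1],a[0]]
for lo in np.arange(-.05,.05,.006):
    k=(t>=lo)&(t<lo+.006)
    if k.sum()>3: print(round(lo+.003,3),k.sum(),np.percentile(h[k],[1,50,99]).round(4),np.percentile(q[k,2],[99]).round(4))
E
```

```text
1.75 [0.5444 0.206  0.2717] [[0.113, 0.994, -0.001], [0.994, -0.113, 0.0], [0.0, -0.001, -1.0]]
3332 [0.5404 0.2036 0.0615] [0.1354 0.9908] [[0.5178, 0.1611, 0.0507], [0.5409, 0.2036, 0.0621], [0.5604, 0.2486, 0.0677]]
-0.041 195 [-0.0194  0.      0.0199] [0.0673]
-0.035 226 [-0.0203  0.0002  0.0199] [0.0678]
-0.029 224 [-0.02   -0.0007  0.02  ] [0.0674]
-0.023 233 [-0.0198  0.0004  0.02  ] [0.0678]
-0.017 230 [-0.0196  0.      0.02  ] [0.0676]
-0.011 233 [-0.0194 -0.0003  0.0201] [0.0674]
-0.005 247 [-0.0203 -0.0002  0.0201] [0.0678]
0.001 240 [-0.02   -0.0001  0.0201] [0.0678]
0.007 245 [-0.0197  0.0001  0.0201] [0.0679]
0.013 255 [-0.0196  0.0002  0.0202] [0.0684]
0.019 298 [-0.0194 -0.0006  0.0202] [0.0678]
0.025 166 [-0.0133  0.0005  0.0134] [0.0609]
0.031 168 [-0.0131 -0.0003  0.0135] [0.0613]
0.037 179 [-0.0129 -0.0002  0.0135] [0.0613]
0.043 169 [-0.0128 -0.0001  0.0126] [0.0614]
0.049 24 [-0.0134 -0.0024  0.0091] [0.0574]
```

View pics/w1.png

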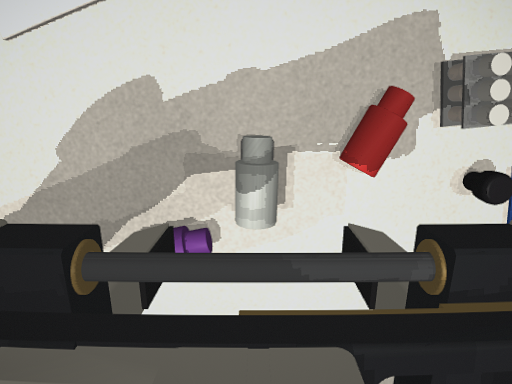

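The wrist view shows the tube under the gripper, with the neck at (257,148) and the mouth at (255,222). The red look-alike is to the right at (380,130), clear of the fingers. I'll grip the neck low in the pads, 80 mm from the mouth, so the tube can swing mouth-down.

>>> carry_out([
  [0.1, 3.4, -4, -0.02, 6],
  [0.1, 3.4, -8, -0.02, 6],
  [0.1, 3.4, -11, -0.02, 6],
  [0.1, 3.4, -14, -0.02, 6],
  [0.1, 3.4, -16, -0.02, 6],
  [0.1, 3.4, -17, -0.02, 6],
  [0.1, 3.4, -17, -0.02, 6],
  [0.1, 3.4, -17, -0.02, 6],
  [0.1, 3.4, -17, -0.02, 2],
  [0.1, 3.4, -17, -0.02, 2],
  [0.1, 3.4, -17, -0.02, 2],
  [0.1, 3.4, -17, -0.02, 2],
  [0.1, 3.4, -17, -0.02, 2],
  [0.1, 3.4, -17, -0.02, 2],
  [0.1, 3.4, -17, -0.02, 2],
], squeeze=12)

```text
clock: 3.3
position: [0.5459, 0.2398, 0.102]
ee_rot: [-2.364, -2.068, -0.0]
force: [1.5, 0.3, 2.4]
width: 0.326
```

>>> carry_out([
  [0, 0, 1, 0, 2],
  [0, 0, 2, 0, 2],
  [0, 0, 3.5, 0, 2],
  [0, 0, 5, 0, 2],
  [0, 0, 6.5, 0, 2],
  [0, 0, 8, 0, 2],
  [0, 0, 9.5, 0, 2],
  [0, 0, 11, 0, 2],
  [0, 0, 12, 0, 2],
  [0, 0, 13, 0, 2],
  [0, 0, 13, 0, 2],
  [0, 0, 13, 0, 2],
  [0, 0, 13, 0, 2],
])

```text
clock: 4.6
position: [0.5455, 0.2397, 0.2313]
ee_rot: [-2.364, -2.068, 0.002]
force: [-0.7, 0.1, -0.8]
width: 0.321
```

```bash
python3 - <<'E'
from h import *
s,im,d=grab("side","s1"); print(s["clock"],s["position"].round(4),s["force"].round(2),s["width"])
i=cv2.imread("pics/s1.png")[150:330,150:330]; 
s2,im2,d2=grab("scene","s1b"); j=cv2.imread("pics/s1b.png")[110:290,310:490]
cv2.imwrite("pics/s1c.png",cv2.resize(np.hstack([i,j]),None,fx=2.2,fy=2.2))
E
```

```text
4.6 [0.5455 0.2397 0.2313] [-0.7   0.14 -0.76] 0.3214698001811871
```

View pics/s1c.png

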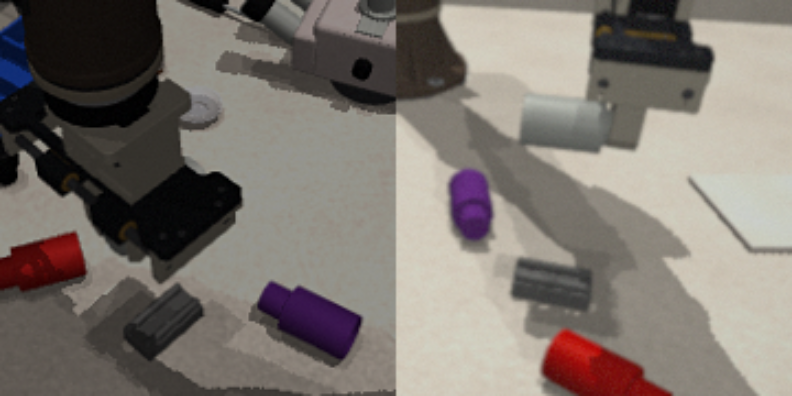

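The tube is out of the cradle and held level by the neck. I'll loosen the grip in steps so it swings mouth-down.

>>> carry_out([
  [0, 0, 0, 0, 2],
  [0, 0, 0, 0, 2],
  [0, 0, 0, 0, 2],
  [0, 0, 0, 0, 2],
], squeeze=6)

```text
clock: 5.1
position: [0.5456, 0.2397, 0.2312]
ee_rot: [-2.364, -2.068, 0.002]
force: [0.4, -0.2, -1.8]
width: 0.326
```

```bash
cat >tilt.py <<'E'
from h import *
import sys
# axis of held tube from scene depth: points near jaws, below the body
s,im,d=grab("scene",sys.argv[1]); P=cloud("scene",s,d); p=s["position"]
h=im.max(2).astype(int)-im.min(2)
m=(np.linalg.norm(P-(p-[0,0,.06]),axis=2)<.11)&(P[...,2]<p[2]-.012)&(P[...,2]>.01)&(h<25)
q=P[m]; print(s["clock"],p.round(4),s["force"].round(2),s["width"].round(3),len(q))
q=q[q[:,2]<p[2]-.04] if len(q) else q
if len(q)>20:
    print(np.percentile(q-p,[2,50,98],axis=0).round(3).tolist())
    w,V=np.linalg.eigh(np.cov(q.T)); print("axis",V[:,2].round(3),np.sqrt(w).round(4))
E
python3 tilt.py t1
```

```text
Traceback (most recent call last):
  File "tilt.py", line 7, in <module>
    q=P[m]; print(s["clock"],p.round(4),s["force"].round(2),s["width"].round(3),len(q))
                                                            ^^^^^^^^^^^^^^^^
AttributeError: 'float' object has no attribute 'round'
```

```bash
sed -i 's/s\["width"\].round(3)/round(s["width"],3)/' tilt.py; python3 tilt.py t2
```

```text
5.15 [0.5456 0.2397 0.2313] [ 0.66  0.06 -1.85] 0.321 1237
[[-0.009, -0.052, -0.128], [0.015, -0.022, -0.086], [0.033, 0.006, -0.043]]
axis [0.114 0.471 0.875] [0.008  0.0118 0.0261]
```

>>> carry_out([
  [0, 0, 0, 0, 2],
  [0, 0, 0, 0, 2],
  [0, 0, 0, 0, 2],
  [0, 0, 0, 0, 2],
], squeeze=4.5)

```text
clock: 5.6
position: [0.5456, 0.2397, 0.2313]
ee_rot: [-2.364, -2.068, 0.002]
force: [-0.1, -0.3, -2.0]
width: 0.324
```

```bash
python3 tilt.py t3; python3 -c "
import cv2;cv2.imwrite('pics/t3c.png',cv2.resize(cv2.imread('pics/t3.png')[100:260,300:460],None,fx=3,fy=3))"
```

```text
5.6 [0.5456 0.2397 0.2313] [-0.09 -0.35 -2.02] 0.324 1236
[[-0.009, -0.051, -0.128], [0.015, -0.022, -0.086], [0.033, 0.006, -0.043]]
axis [0.11  0.472 0.875] [0.008  0.0119 0.0261]
```

View pics/t3c.png

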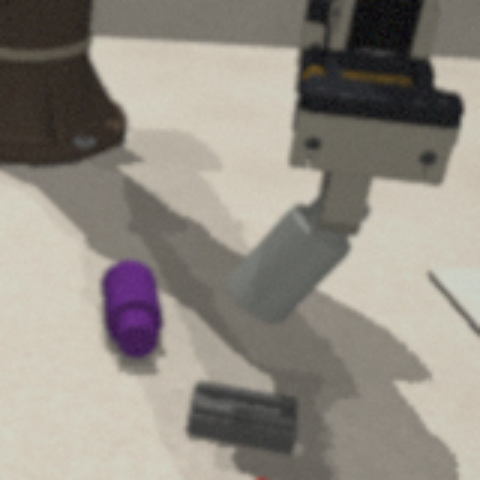

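The tube is tilted about 38° from vertical. I'll try the lightest grip.

>>> carry_out([
  [0, 0, 0, 0, 2],
  [0, 0, 0, 0, 2],
  [0, 0, 0, 0, 2],
  [0, 0, 0, 0, 2],
], squeeze=3)

```text
clock: 6.05
position: [0.5456, 0.2397, 0.2313]
ee_rot: [-2.364, -2.068, 0.002]
force: [0.4, -1.1, -1.4]
width: 0.323
```

```bash
python3 tilt.py t4
```

```text
6.05 [0.5456 0.2397 0.2313] [ 0.37 -1.09 -1.39] 0.323 1243
[[-0.004, -0.029, -0.136], [0.018, -0.01, -0.092], [0.033, 0.015, -0.043]]
axis [0.053 0.134 0.99 ] [0.0081 0.0118 0.0267]
```

Nearly upright now, about 10° off. I'll firm up the grip, carry it to a clear patch near (0.50, 0.03) and stop a little above the bench.

>>> carry_out([
  [0, 0, 0, 0, 2],
  [0, 0, 0, 0, 2],
  [-1, -3, 0, 0, 2],
  [-2, -6, -1, 0, 2],
  [-2.5, -9, -2, 0, 2],
  [-3, -12, -4, 0, 2],
  [-3.5, -15, -6, 0, 2],
  [-4, -18, -7.5, 0, 2],
  [-4.5, -20, -8, 0, 2],
  [-4.5, -21, -8, 0, 2],
  [-4.5, -21, -8, 0, 2],
  [-4.5, -21, -8, 0, 2],
], squeeze=12)

```text
clock: 7.3
position: [0.5015, 0.0308, 0.1518]
ee_rot: [-2.363, -2.069, -0.001]
force: [-0.4, -0.4, -1.8]
width: 0.319
```

```bash
python3 tilt.py t5; python3 -c "
import cv2;cv2.imwrite('pics/t5c.png',cv2.resize(cv2.imread('pics/t5.png')[80:280,200:400],None,fx=2.5,fy=2.5))"
```

```text
7.3 [0.5015 0.0308 0.1518] [-0.4 -0.4 -1.8] 0.319 771
[[-0.001, -0.026, -0.136], [0.018, -0.002, -0.091], [0.033, 0.016, -0.043]]
axis [0.046 0.123 0.991] [0.0071 0.0119 0.027 ]
```

View pics/t5c.png

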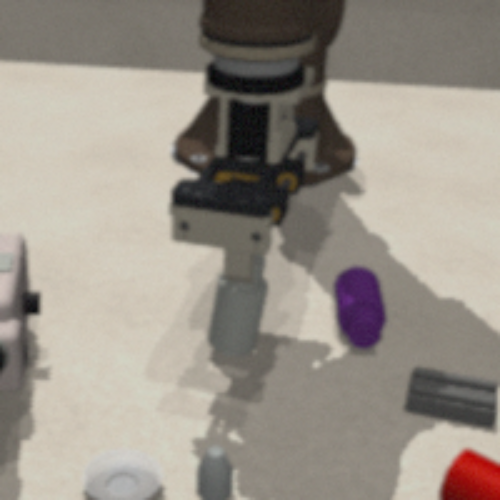

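The tube hangs about 8° off plumb over a clear patch. I'll lower it with a light grip so contact with the bench squares it up.

>>> carry_out([
  [0, 0, -0.4, 0, 2],
  [0, 0, -0.7, 0, 2],
  [0, 0, -0.9, 0, 2],
  [0, 0, -1.1, 0, 2],
  [0, 0, -1.2, 0, 2],
  [0, 0, -1.3, 0, 2],
  [0, 0, -1.3, 0, 2],
], squeeze=4)

```text
clock: 8.05
position: [0.5018, 0.0309, 0.1391]
ee_rot: [-2.363, -2.07, -0.002]
force: [-0.7, -0.3, 4.0]
width: 0.321
```

```bash
python3 tilt.py t6
```

```text
8.05 [0.5018 0.0309 0.1391] [-0.74 -0.29  3.99] 0.321 683
[[0.0, -0.026, -0.127], [0.018, -0.002, -0.087], [0.033, 0.017, -0.043]]
axis [0.087 0.124 0.989] [0.0073 0.0133 0.0244]
```

>>> carry_out([
  [0, 0, -0.1, 0, 2],
  [0, 0, -0.2, 0, 2],
  [0, 0, -0.2, 0, 2],
], squeeze=3)

```text
clock: 8.4
position: [0.5017, 0.0309, 0.1369]
ee_rot: [-2.363, -2.069, -0.001]
force: [-0.2, -0.7, 2.7]
width: 0.322
```

```bash
python3 tilt.py t7
```

```text
8.4 [0.5017 0.0309 0.1369] [-0.16 -0.65  2.66] 0.322 659
[[-0.0, -0.025, -0.125], [0.018, -0.003, -0.086], [0.033, 0.016, -0.042]]
axis [0.106 0.109 0.988] [0.0073 0.0132 0.024 ]
```

>>> carry_out([
  [0, 0, 0, 0, 3.2],
  [0, 0, 0, 0, 3.5],
  [0, 0, 0, 0, 4],
  [0, 0, 0, 0, 5],
  [0, 0, 0, 0, 6],
  [0, 0, 0, 0, 7],
  [0, 0, 0, 0, 8],
  [0, 0, 1, 0, 8],
  [0, 0, 4, 0, 8],
  [0, 0, 8, 0, 8],
  [0, 0, 12, 0, 8],
  [0, 0, 15, 0, 8],
  [0, 0, 15, 0, 8],
  [0, 0, 15, 0, 8],
])

```text
clock: 9.85
position: [0.5018, 0.031, 0.2879]
ee_rot: [2.363, 2.07, 0.004]
force: [-0.5, -0.3, 0.3]
width: 0.87
```

```bash
python3 - <<'E'
from h import *
s,im,d=grab("wrist","w2"); P=cloud("wrist",s,d); print(s["clock"],s["position"].round(4))
n=(abs(P[...,0]-.5)<.08)&(abs(P[...,1]-.03)<.08)
for lo,hi in((.084,.096),(.058,.07)):
    m=n&(P[...,2]>lo)&(P[...,2]<hi); q=P[m]
    if len(q)<20: print("few",len(q)); continue
    (c,r)=cv2.minEnclosingCircle(q[:,:2].astype(np.float32)*1000); print(lo,len(q),np.median(q,0).round(4),np.percentile(q,[1,99],axis=0).round(4).tolist(),c,r)
    v,u=np.nonzero(m); A=np.linalg.lstsq(np.c_[q[:,:2]-q[:,:2].mean(0),np.ones(len(q))],q[:,2],rcond=None)[0]; print("slope",A.round(3))
    print("px",u.min(),u.max(),v.min(),v.max())
E
```

```text
9.85 [0.5018 0.031  0.2879]
0.084 737 [0.4986 0.0229 0.0903] [[0.4852, 0.0083, 0.0852], [0.5117, 0.0363, 0.0918]] (499.0121765136719, 22.13941764831543) 14.740030288696289
slope [ 0.003 -0.026  0.09 ]
px 242 271 179 210
0.058 560 [0.5016 0.0328 0.0652] [[0.4783, 0.0065, 0.0587], [0.5189, 0.0433, 0.0687]] (498.75396728515625, 22.311594009399414) 21.4990234375
slope [-0.002 -0.024  0.065]
px 236 277 167 205
```

View pics/w2.png

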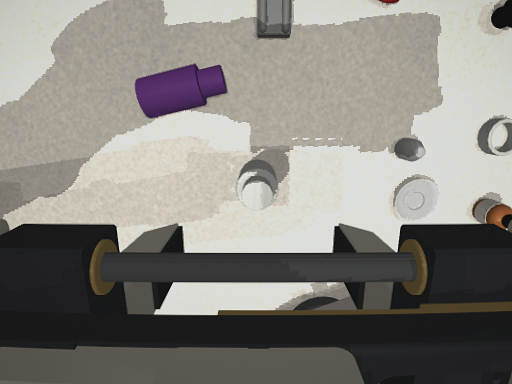

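The tube stands upright on its mouth, with the neck end at (257,193). From depth it is at about (0.499, 0.0225), neck face at 0.090 m and level. Next I'll look at the port from the same relative camera pose, so that camera bias cancels.

>>> carry_out([
  [2, -4, 3, 0, 8],
  [3, -8, 5.2, 0, 8],
  [4, -12, 5.2, 0, 8],
  [5, -16, 5.2, 0, 8],
  [6, -20, 5.2, 0, 8],
  [6.3, -22.6, 5.2, 0, 8],
  [6.3, -22.6, 5.2, 0, 8],
  [6.3, -22.6, 5.2, 0, 8],
  [6.3, -22.6, 5.2, 0, 8],
])

```text
clock: 10.8
position: [0.5642, -0.1936, 0.338]
ee_rot: [-2.36, -2.07, -0.001]
force: [-1.0, 0.1, 0.6]
width: 0.871
```

```bash
python3 - <<'E'
from h import *
s,im,d=grab("wrist","w3"); P=cloud("wrist",s,d); print(s["clock"],s["position"].round(4))
n=(abs(P[...,0]-.565)<.06)&(abs(P[...,1]+.2)<.06)
for lo,hi in((.137,.149),(.103,.110)):
    m=n&(P[...,2]>lo)&(P[...,2]<hi); q=P[m]
    if len(q)<20: print("few",len(q)); continue
    (c,r)=cv2.minEnclosingCircle(q[:,:2].astype(np.float32)*1000); print(lo,len(q),np.median(q,0).round(4),np.percentile(q,[1,99],axis=0).round(4).tolist(),c,r)
    v,u=np.nonzero(m); print("px",u.min(),u.max(),v.min(),v.max())
E
```

```text
10.8 [ 0.5642 -0.1936  0.338 ]
0.137 805 [ 0.5596 -0.2057  0.1423] [[0.5454, -0.2212, 0.1381], [0.5737, -0.1916, 0.1441]] (559.0283813476562, -206.4781951904297) 15.497417449951172
px 241 272 183 215
0.103 739 [ 0.5593 -0.1942  0.1062] [[0.5369, -0.2406, 0.103], [0.5818, -0.1602, 0.1084]] (557.81689453125, -202.0226287841797) 45.59430694580078
px 228 279 143 227
```

View pics/w3.png

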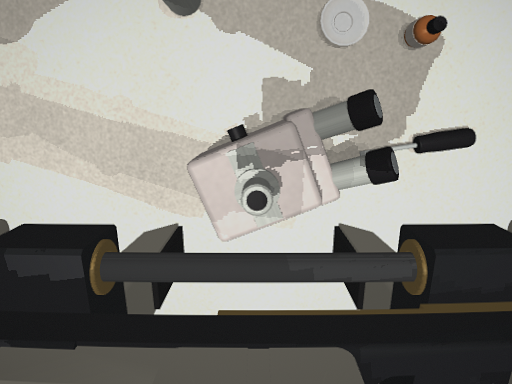

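The spigot's end is at (257,199) in the picture, with clear space around it for the fingers. I'll check that the arm has settled with one more measurement.

```bash
python3 - <<'E'
from h import *
for i in range(3):
    s,im,d=grab("wrist",f"w4{i}"); P=cloud("wrist",s,d)
    m=(abs(P[...,0]-.56)<.025)&(abs(P[...,1]+.206)<.025)&(P[...,2]>.138)&(P[...,2]<.148); q=P[m]
    print(s["clock"],s["position"].round(4),s["dq"].round(3).tolist(),(np.percentile(q,[1,99],axis=0).mean(0)).round(4),cv2.minEnclosingCircle(q[:,:2].astype(np.float32)*1000))
    v,u=np.nonzero(m); print(u.min(),u.max(),v.min(),v.max())
E
```

```text
10.85 [ 0.5643 -0.1934  0.3383] [-0.007, -0.007, 0.003, -0.004, 0.001, 0.001, 0.001] [ 0.5595 -0.2064  0.1417] ((559.0358276367188, -206.4492645263672), 15.555060386657715)
241 272 184 215
10.9 [ 0.5644 -0.1934  0.3385] [-0.001, -0.003, 0.007, -0.004, 0.001, 0.002, 0.0] [ 0.5594 -0.2063  0.1419] ((559.6708984375, -206.36940002441406), 15.574597358703613)
241 271 184 215
10.95 [ 0.5644 -0.1936  0.3387] [0.003, -0.002, 0.005, -0.004, 0.001, 0.001, 0.002] [ 0.5595 -0.2062  0.1414] ((559.521728515625, -206.48379516601562), 15.49217414855957)
241 271 183 215
```

>>> carry_out([
  [-1, 4, 0, 0, 8],
  [-2, 8, 0, 0, 8],
  [-3.5, 12, -2, 0, 8],
  [-5, 16, -4, 0, 8],
  [-6, 20, -7, 0, 8],
  [-6.3, 21.6, -10, 0, 8],
  [-6.3, 21.6, -13, 0, 8],
  [-6.3, 21.6, -16, 0, 8],
  [-6.3, 21.6, -19, 0, 8],
  [-6.3, 21.6, -21.5, 0, 8],
  [-6.3, 21.6, -23, 0, 8],
  [-6.3, 21.6, -23.9, 0, 8],
  [-6.3, 21.6, -23.9, 0, 8],
  [-6.3, 21.6, -23.9, 0, 8],
])

```text
clock: 12.4
position: [0.5018, 0.0223, 0.1004]
ee_rot: [-2.361, -2.072, -0.003]
force: [-0.6, -1.3, 0.6]
width: 0.873
```

>>> carry_out([
  [0, 0, 0, 0, 6],
  [0, 0, 0, 0, 5],
  [0, 0, 0, 0, 4],
  [0, 0, 0, 0, 4],
  [0, 0, 0, 0, 4],
  [0, 0, 0, 0, 4],
], squeeze=5)

```text
clock: 13.0
position: [0.5017, 0.0224, 0.1005]
ee_rot: [-2.361, -2.072, -0.003]
force: [-1.7, 0.0, 2.9]
width: 0.482
```

>>> carry_out([
  [0, 0, 0, 0, 4.8],
  [0, 0, 0, 0, 5.5],
  [0, 0, 0, 0, 6.5],
  [0, 0, 0, 0, 8],
  [0, 0, 0, 0, 8],
  [0, 0, 3, 0, 8],
  [0, 0, 7, 0, 8],
  [0, 0, 11, 0, 8],
  [0, 0, 15, 0, 8],
  [0, 0, 18.9, 0, 8],
  [0, 0, 18.9, 0, 8],
  [0, 0, 18.9, 0, 8],
])

```text
clock: 14.2
position: [0.5019, 0.0225, 0.2902]
ee_rot: [-2.361, -2.072, -0.006]
force: [-0.2, 0.2, -0.4]
width: 0.875
```

```bash
python3 - <<'E'
from h import *
for i in range(3):
    s,im,d=grab("wrist",f"w5{i}"); P=cloud("wrist",s,d)
    m=(abs(P[...,0]-.5)<.025)&(abs(P[...,1]-.022)<.025)&(P[...,2]>.0865)&(P[...,2]<.096); q=P[m]
    print(s["clock"],s["position"].round(4),(np.percentile(q,[1,99],axis=0).mean(0)).round(4),cv2.minEnclosingCircle(q[:,:2].astype(np.float32)*1000))
    v,u=np.nonzero(m); print(u.min(),u.max(),v.min(),v.max())
E
```

```text
14.2 [0.5019 0.0225 0.2902] [0.5004 0.022  0.0895] ((500.25921630859375, 21.87870216369629), 14.627701759338379)
243 272 171 201
14.25 [0.5013 0.0225 0.2891] [0.5004 0.0221 0.0899] ((500.20343017578125, 21.93259620666504), 14.711382865905762)
244 273 171 201
14.3 [0.501  0.0224 0.2885] [0.5    0.022  0.0897] ((500.6295166015625, 21.84425926208496), 14.849650382995605)
244 273 170 201
```

Camera bias across the jaws is only about 1.4 mm. I'll take the tube again by the sleeve and lift it.

>>> carry_out([
  [0, 0, -4, 0, 8],
  [0, 0, -8, 0, 8],
  [0, 0, -12, 0, 8],
  [0, 0, -15, 0, 8],
  [0, 0, -17.5, 0, 8],
  [0, 0, -18.9, 0, 8],
  [0, 0, -18.9, 0, 8],
  [0, 0, -18.9, 0, 8],
  [0, 0, -18.9, 0, 6],
  [0, 0, -18.9, 0, 5],
  [0, 0, -18.9, 0, 4],
  [0, 0, -18.9, 0, 4],
  [0, 0, -18.9, 0, 4],
  [0, 0, -18.9, 0, 4],
  [0, 0, -18.9, 0, 4],
  [0, 0, -18.9, 0, 4],
], squeeze=40)

```text
clock: 15.95
position: [0.5012, 0.0225, 0.0996]
ee_rot: [-2.36, -2.071, -0.001]
force: [0.0, 0.9, 5.2]
width: 0.478
```

>>> carry_out([
  [0, 0, 2, 0, 4],
  [0, 0, 5, 0, 4],
  [0, 0, 9, 0, 4],
  [0, 0, 13, 0, 4],
  [0, 0, 16, 0, 4],
  [0, 0, 16, 0, 4],
  [0, 0, 16, 0, 4],
])

```text
clock: 16.65
position: [0.501, 0.0226, 0.2594]
ee_rot: [-2.359, -2.071, -0.001]
force: [0.9, -0.3, -2.5]
width: 0.472
```

```bash
python3 -c "
from h import *
s,im,d=grab('scene','t8');print(s['clock'],s['position'].round(4),s['force'],s['width'])
u,v=project('scene',s,s['position']-[0,0,.07])[0].astype(int);print(u,v)
cv2.imwrite('pics/t8c.png',cv2.resize(im[v-70:v+70,u-70:u+70,::-1],None,fx=3,fy=3))"
```

```text
16.65 [0.501  0.0226 0.2594] [ 0.88049274 -0.34637722 -2.46076402] 0.4723911104403509
295 142
```

View pics/t8c.png

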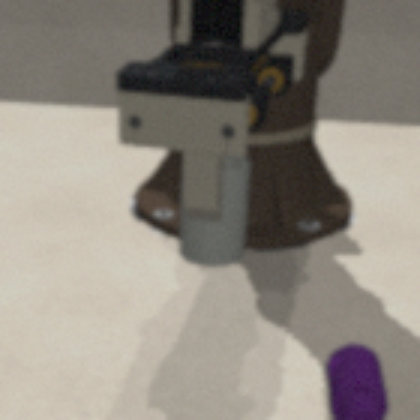

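```bash
python3 -c "
from h import *
for n in ('scene','side'):
    s,im,d=grab(n,'t9'+n);P=cloud(n,s,d);p=s['position'];print(pose(n,s)[1][:3,3].round(2))
    q=P-p
    m=(np.hypot(q[...,0],q[...,1])<.05)&(q[...,2]<-.070)&(q[...,2]>-.098);a=q[m];print(n,len(a),np.percentile(a,[2,50,98],axis=0).round(4).tolist())
    w=np.linalg.lstsq(np.c_[2*a[:,:2],np.ones(len(a))],(a[:,:2]**2).sum(1),rcond=None)[0];print('circle',w[:2].round(4),np.sqrt(w[2]+w[0]**2+w[1]**2).round(4))
    u=project(n,s,p+np.array([[0,0,-.066],[0,0,-.1]]));print(u.round(1).tolist())
"
```

```text
[1.17 0.1  0.46]
scene 283 [[0.0043, -0.0198, -0.0977], [0.0188, 0.0017, -0.0838], [0.0233, 0.0201, -0.0705]]
circle [ 0.001  -0.0009] 0.0208
[[295.9, 140.7], [295.2, 156.5]]
[0.22 0.53 0.74]
side 219 [[-0.0216, -0.0034, -0.0972], [-0.0095, 0.0176, -0.0845], [0.0169, 0.0223, -0.0705]]
circle [0.0001 0.0004] 0.0212
[[296.8, 187.9], [295.8, 200.3]]
```

Both cameras show the tube centred and upright in the jaws. I'll move over the port and stay about 18 mm above the spigot tip.

>>> carry_out([
  [1, -4, 0.5, 0, 4],
  [2, -8, 0.5, 0, 4],
  [3, -12, 0.5, 0, 4],
  [4, -16, 0.5, 0, 4],
  [5, -20, 0.5, 0, 4],
  [6, -22.9, 0.5, 0, 4],
  [6, -22.9, 0, 0, 4],
  [6, -22.9, 0, 0, 4],
  [6, -22.9, 0, 0, 4],
  [6, -22.9, 0, 0, 4],
])

```text
clock: 17.8
position: [0.5602, -0.205, 0.2576]
ee_rot: [-2.356, -2.072, 0.004]
force: [0.5, -0.5, -1.6]
width: 0.473
```

```bash
python3 -c "
from h import *
for n in ('scene','side'):
    s,im,d=grab(n,'ta'+n);P=cloud(n,s,d);p=s['position'];print(s['clock'],p.round(4),s['force'].round(2))
    q=P-p
    for lo,hi,k in((-.096,-.070,'tube'),(-.146,-.120,'spigot')):
        m=(np.hypot(q[...,0],q[...,1])<.03)&(q[...,2]<hi)&(q[...,2]>lo);a=q[m]
        if len(a)<20: print(k,len(a));continue
        w=np.linalg.lstsq(np.c_[2*a[:,:2],np.ones(len(a))],(a[:,:2]**2).sum(1),rcond=None)[0];print(n,k,len(a),'circle',w[:2].round(4),np.sqrt(w[2]+w[0]**2+w[1]**2).round(4))
"
```

```text
17.8 [ 0.5602 -0.205   0.2576] [ 0.45 -0.45 -1.59]
scene tube 277 circle [ 0.0008 -0.0004] 0.0209
scene spigot 178 circle [ 0.0024 -0.0012] 0.0144
17.85 [ 0.5603 -0.2051  0.2579] [ 0.74 -0.28 -1.92]
side tube 168 circle [-0.0003 -0.0005] 0.0211
side spigot 110 circle [ 0.0008 -0.0006] 0.0148
```

Both cameras agree that about +1 mm in x and -0.6 mm in y remains. I'll correct that and lower slowly onto the spigot tip.

>>> carry_out([
  [0.1, -0.06, 0, 0, 4],
  [0.1, -0.06, -0.5, 0, 4],
  [0.1, -0.06, -1, 0, 4],
  [0.1, -0.06, -1.3, 0, 4],
  [0.1, -0.06, -1.5, 0, 4],
  [0.1, -0.06, -1.7, 0, 4],
  [0.1, -0.06, -1.9, 0, 4],
  [0.1, -0.06, -2.1, 0, 4],
  [0.1, -0.06, -2.3, 0, 4],
], squeeze=50)

```text
clock: 18.8
position: [0.5614, -0.206, 0.235]
ee_rot: [-2.357, -2.072, 0.003]
force: [-0.8, -0.1, -1.6]
width: 0.473
```

There is no contact force with the mouth 6 mm below the spigot tip, so it is on. I'll carry on past the balls.

>>> carry_out([
  [0, 0, -0.4, 0, 4],
  [0, 0, -0.8, 0, 4],
  [0, 0, -1.1, 0, 4],
  [0, 0, -1.4, 0, 4],
  [0, 0, -1.6, 0, 4],
  [0, 0, -1.8, 0, 4],
  [0, 0, -2, 0, 4],
  [0, 0, -2.2, 0, 4],
  [0, 0, -2.4, 0, 4],
])

```text
clock: 19.7
position: [0.5616, -0.2067, 0.2122]
ee_rot: [-2.358, -2.072, 0.002]
force: [-3.2, 0.5, 9.4]
width: 0.474
```

>>> carry_out([
  [0, 0, -0.2, 0, 4],
  [0, 0, -0.4, 0, 4],
  [0, 0, -0.5, 0, 4],
  [0, 0, -0.6, 0, 4],
  [0, 0, -0.7, 0, 4],
  [0, 0, -0.75, 0, 4],
  [0, 0, -0.75, 0, 4],
])

```text
clock: 20.4
position: [0.5615, -0.2068, 0.2056]
ee_rot: [-2.359, -2.072, 0.001]
force: [-3.9, 1.0, 9.0]
width: 0.474
```

>>> carry_out([
  [0, 0, -0.1, 0, 4],
  [0, 0, -0.2, 0, 4],
  [0, 0, -0.3, 0, 4],
  [0, 0, -0.3, 0, 4],
])

```text
clock: 20.8
position: [0.5615, -0.207, 0.2053]
ee_rot: [-2.359, -2.072, -0.003]
force: [-10.4, 5.7, 30.2]
width: 0.474
```

A hard stop at z = 0.2053 with 30 N, which matches the seat height. I'll relax, open slowly and back off.

>>> carry_out([
  [0, 0, 0.1, 0, 4],
  [0, 0, 0.1, 0, 4],
  [0, 0, 0.1, 0, 4.6],
  [0, 0, 0.1, 0, 5.2],
  [0, 0, 0.1, 0, 6],
  [0, 0, 0.1, 0, 7],
  [0, 0, 0.1, 0, 8],
  [0, 0, 0.1, 0, 8.5],
  [0, 0, 0.1, 0, 8.5],
  [0, 0, 3, 0, 8.5],
  [0, 0, 6, 0, 8.5],
  [0, 0, 10, 0, 8.5],
  [0, 0, 14, 0, 8.5],
  [0, 0, 14, 0, 8.5],
  [0, 0, 14, 0, 8.5],
])

```text
clock: 22.3
position: [0.5618, -0.2071, 0.3461]
ee_rot: [-2.36, -2.073, -0.005]
force: [0.2, -0.5, -0.7]
width: 0.924
```

```bash
python3 - <<'E'
from h import *
s,im,d=grab("wrist","w6"); P=cloud("wrist",s,d); print(s["clock"],s["position"].round(4),s["force"].round(2))
n=(abs(P[...,0]-.56)<.025)&(abs(P[...,1]+.206)<.025)
q=P[n&(P[...,2]>.19)&(P[...,2]<.21)]; print(len(q),np.median(q,0).round(4),np.percentile(q[:,:2],[1,99],axis=0).mean(0).round(4)); q=q-q.mean(0)
print("slope",np.linalg.lstsq(q[:,:2],q[:,2],rcond=None)[0].round(3))
i1=cv2.imread("pics/a.png")
s,im,d=grab("scene","e1");P=cloud("scene",s,d);q=P[140:180,165:195].reshape(-1,3);print("top",np.nanpercentile(q[np.hypot(q[:,0]-.56,q[:,1]+.206)<.03][:,2],99))
s2,im2,d2=grab("side","e2")
a=cv2.resize(im[100:384,100:480,::-1],(400,300)); b=cv2.resize(im2[100:250,230:430,::-1],(400,300)); cv2.imwrite("pics/e.png",np.hstack([a,b]))
E
```

```text
22.3 [ 0.5618 -0.2071  0.3461] [ 0.16 -0.46 -0.75]
1070 [ 0.5604 -0.2065  0.1974] [ 0.5603 -0.2071]
slope [-0.008 -0.043]
top 0.19771940416657005
```

View pics/e.png

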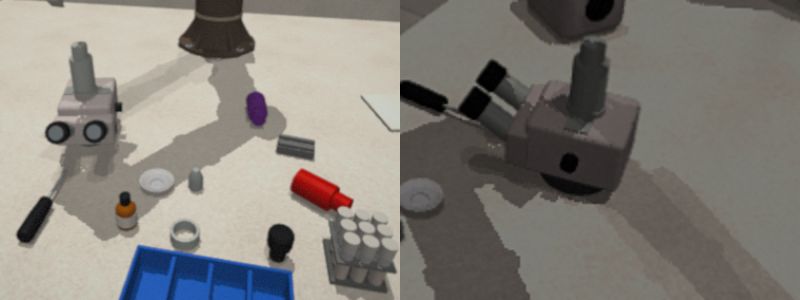

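The scene and side views show the tube upright on the port and the other things where they were. The neck top reads 0.1974 m against 0.196 expected. As a check I'll press lightly on the neck with the closed fingertips.

>>> carry_out([
  [0, 0, 0, 0, 4],
  [0, 0, 0, 0, 1],
  [0, 0, 0, 0, 0],
  [0, 0, -3, 0, 0],
  [0, 0, -5, 0, 0],
  [0, 0, -6.5, 0, 0],
  [0, 0, -7.5, 0, 0],
  [0, 0, -7.9, 0, 0],
  [0, 0, -8, 0, 0],
  [0, 0, -8, 0, 0],
  [0, 0, -8, 0, 0],
], squeeze=20)

```text
clock: 23.55
position: [0.5613, -0.2067, 0.2647]
ee_rot: [-2.358, -2.071, -0.002]
force: [1.1, -0.0, 0.3]
width: 0.03
```

>>> carry_out([
  [0, 0, -0.1, 0, 0],
  [0, 0, -0.2, 0, 0],
  [0, 0, -0.3, 0, 0],
  [0, 0, -0.4, 0, 0],
  [0, 0, -0.4, 0, 0],
])

```text
clock: 24.05
position: [0.5616, -0.207, 0.2619]
ee_rot: [-2.359, -2.072, -0.004]
force: [-2.8, 1.9, 10.2]
width: 0.002
```

>>> carry_out([
  [0, 0, -0.1, 0, 0],
  [0, 0, -0.2, 0, 0],
  [0, 0, -0.2, 0, 0],
])

```text
clock: 24.35
position: [0.5621, -0.2075, 0.262]
ee_rot: [-2.361, -2.073, -0.007]
force: [-3.4, 2.2, 15.3]
width: 0.003
```

>>> carry_out([
  [0, 0, 0.5, 0, 0],
  [0, 0, 3, 0, 0],
  [0, 0, 7, 0, 0],
  [0, 0, 10, 0, 0],
  [0, 0, 10, 0, 0],
  [0, 0, 10, 0, 0],
  [0, 0, 10, 0, 0],
])

```text
clock: 25.05
position: [0.5617, -0.2071, 0.3609]
ee_rot: [-2.359, -2.072, -0.006]
force: [-0.6, -0.6, -0.1]
width: 0.007
```

```bash
python3 - <<'E'
from h import *
s,im,d=grab("wrist","w7"); P=cloud("wrist",s,d); print(s["clock"],s["position"].round(4))
m=(np.hypot(P[...,0]-.5604,P[...,1]+.2068)<.010)&(P[...,2]>.19)&(P[...,2]<.21)
q=P[m]; print(len(q),q.mean(0).round(4)); q=q-q.mean(0)
print("slope",np.linalg.lstsq(q[:,:2],q[:,2],rcond=None)[0].round(3))
s,im,d=grab("scene","e3")
i0=cv2.imread("pics/a.png")[:,:,::-1].astype(int); D=abs(im.astype(int)-i0).max(2)
for k,(u,v) in dict(dish=(248,273),obj=(286,271),oil=(220,302),ring=(276,321),eyep=(366,328),driver=(133,305),red=(402,280),purple=(344,203)).items(): print(k,np.median(D[v-8:v+8,u-8:u+8]))
arm.sign_off()
E
```

```text
25.05 [ 0.5617 -0.2071  0.3609]
439 [ 0.5604 -0.2068  0.1968]
slope [-0.027  0.004]
dish 7.0
obj 6.0
oil 6.0
ring 7.0
eyep 7.0
driver 6.0
red 8.0
purple 23.0
the job is handed in; nothing more can be done
```

The tube is fully home on the photo port, upright and released, and the job is handed in at about 25 s of the 72 s allowed.

**What I did**
- I lifted the tube out of the cradle by its neck and loosened the grip so it swung mouth-down.
- I stood it on the bench near (0.50, 0.02) and let go; a picture showed it upright.
- I closed on the sleeve once, let go and looked again, to check how far off the camera was.
- I then took the tube for good and pushed it over the spigot, past the balls at about 9 N, down to the seat.

**Last checks**
- **Seat:** the arm came to a hard stop at 30 N with the mouth at about 0.106 m, which is the flange height.
- **Top of the neck:** pressing on it with the closed fingertips at about 15 N met it at 0.196 m, as expected, and it did not move.
- **Depth readings:** these disagreed slightly, putting the neck top at 0.1974 m before that press and 0.1968 m after, 1–1.5 mm high. They also showed a slope of about 1.5°, which I take to be camera error.
- **Other things:** the before-and-after scene picture shows no change for the dish, objective, oil, spacer, eyepiece, driver and the red look-alike. The purple look-alike's patch changed more (23 against 6–8). I put that down to the arm's shadow: nothing came near it, and it looked in place in the view after release.

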